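# Click the lid of the stone-sample box shut

### The job

The lid of the stone-sample box is on, but the rim flap on each of its four sides still stands up: press the flaps down with the fingertips, one after another in any order, until each has clicked and all four stay shut, flush with the lid. Only press: pick nothing up, leave the box standing where it is without shoving it along, keep the little jar standing in its place on the lid, and do not disturb the other things on the bench.

Things in the scene. Friction and masses are not known exactly. Their poses are not given: they have to be found in the camera images.
- sample_box: Light grey plastic box of stones, about 1.8 kg, loose on the bench: 150 mm (x) by 200 mm (y), walls 70 mm high, on them a flat white 4 mm lid (top 74 mm above the bench). Origin: centre of its underside, z up; yaw within 0.6 rad of the robot axes. The lid has a fixed middle panel 92 x 142 mm, four fixed corner squares, and between them a hinged rim flap on each side (long: -x, +x; short: -y, +y).
- lid_top (a point): Centre of the lid's middle panel, on its top face, 74 mm above the box's underside.
- flap_near (a joint): Angle (rad) of the rim flap on the box's -x long side: 0 = standing up (0.40 rad above level), 0.40 = pressed shut, flush with the lid. Hinged along the panel's edge. Pressed at its outer part it resists with up to about 9 N, snaps over at about 0.23, clicks shut and holds itself; let go before that it springs up again.
- press_near (a point): Spot to press on top of the -x long side's flap: mid-length, 26 mm out from its hinge line (when shut 71 mm from the box centre along box x, 74 mm above the bench; standing up about 10 mm higher). Moves with the flap. The flap is 134 mm long, 4 mm thick, 34 mm wide from the hinge to its outer edge, 4 mm beyond the wall.
- flap_far (a joint): Angle (rad) of the rim flap on the box's +x long side: 0 = standing up (0.40 rad above level), 0.40 = pressed shut, flush with the lid. Hinged along the panel's edge. Pressed at its outer part it resists with up to about 9 N, snaps over at about 0.23, clicks shut and holds itself; let go before that it springs up again.
- press_far (a point): Spot to press on top of the +x long side's flap: mid-length, 26 mm out from its hinge line (when shut 71 mm from the box centre along box x, 74 mm above the bench; standing up about 10 mm higher). Moves with the flap. The flap is 134 mm long, 4 mm thick, 34 mm wide from the hinge to its outer edge, 4 mm beyond the wall.
- flap_left (a joint): Angle (rad) of the rim flap on the box's +y short side: 0 = standing up (0.40 rad above level), 0.40 = pressed shut, flush with the lid. Hinged along the panel's edge. Pressed at its outer part it resists with up to about 9 N, snaps over at about 0.23, clicks shut and holds itself; let go before that it springs up again.
- press_left (a point): Spot to press on top of the +y short side's flap: mid-length, 26 mm out from its hinge line (when shut 96 mm from the box centre along box y, 74 mm above the bench; standing up about 10 mm higher). Moves with the flap. The flap is 84 mm long, 4 mm thick, 34 mm wide from the hinge to its outer edge, 4 mm beyond the wall.
- flap_right (a joint): Angle (rad) of the rim flap on the box's -y short side: 0 = standing up (0.40 rad above level), 0.40 = pressed shut, flush with the lid. Hinged along the panel's edge. Pressed at its outer part it resists with up to about 9 N, snaps over at about 0.23, clicks shut and holds itself; let go before that it springs up again.
- press_right (a point): Spot to press on top of the -y short side's flap: mid-length, 26 mm out from its hinge line (when shut 96 mm from the box centre along box y, 74 mm above the bench; standing up about 10 mm higher). Moves with the flap. The flap is 84 mm long, 4 mm thick, 34 mm wide from the hinge to its outer edge, 4 mm beyond the wall.
- lid_jar: Small glass sample jar with steel cap, diameter 36 mm, 32 mm high, standing loose on the lid's middle panel. Origin: centre of its underside. Not to be moved.
- weight: Steel knob weight, diameter 34 mm, 53 mm high, standing beside the box's +y end. Origin: centre of its underside. Not to be moved.
- pestle: Short white ceramic pestle standing on its broad end, diameter 42 mm, 68 mm high, beside the box's -y end. Origin: centre of its underside. Not to be moved.
- mortar: White ceramic mortar bowl, diameter 100 mm, 55 mm high, to the left of the box. Origin: centre of its underside. Not to be moved.
- beaker: Clear plastic beaker, diameter 70 mm, 90 mm high, to the left of the box, further from the robot than the mortar. Origin: centre of its underside. Not to be moved.
- reagent: White plastic bottle, diameter 60 mm, 130 mm high, to the right of the box. Origin: centre of its underside. Not to be moved.
- brush: Hand brush lying on the bench to the right of the box; origin about mid-length, at its underside. Not to be moved.

How it is judged:
By the outcome, as a careful person would: the job done as asked, in the order asked, and still so for the second after the job is handed in, with the robot touching nothing.
It also fails if it takes over 48 s, if anything falls off the work surface, if the arm or the gripper's body presses on something with over 40 N, if the wrist force passes 120 N, or if a joint passes its speed limit or range.

### The arm

A 6-joint arm with a two-finger parallel gripper is mounted at the origin on the work surface. World frame = base frame: x ahead of the robot, y to its left, z up, the work surface at z = 0. Lengths are in mm, angles in rad, forces in N, time in s.
With the tool pointing down it reaches from about 350 to 875 mm from the base axis. Payload 4.2 kg.
Tool frame: the origin (TCP) lies midway between the tips of the shut fingers; the grasp point (between the pads) lies 19 mm behind it; z points along the fingers, y is the direction in which the jaws open and shut (so a half turn about z gives the same grasp; the last joint's range is limited). The gripper opens to 85 mm and grips with 20 to 120 N. Pads are 22 mm wide; open, the fingers measure 114 mm over their backs; the gripper's body (76 mm by 85 mm) begins 54 mm behind the grasp point. The pads swing forward as they close: fully open they stand 13 mm farther back than shut.
Start: joints at [-0.875, 0.385, 0.008, 0, -1.194, -0.259], TCP at [264.413, -566.29, 231.312] pointing down, gripper open.
Joint ranges: [-3.14, 3.14], [-1.21, 2.06], [-1.07, 1.41], [-3.16, 2.05], [-2.99, -0.16], [-3.1, 3.1]. Speed limits (rad/s): [2.79, 2.79, 3.14, 3.14, 3.14, 3.14].

### API

Orientations are given as a unit quaternion [x, y, z, w].
In Python, from bench import arm gives the robot as it stands.
- The arm moves only by the tool send_rows, never from a script. Its arguments are lists of equal length, an entry for each row: "translation": the shift along the tool's x, y, z in mm, a list of three; "dr": the turn, a rotation vector about the tool's x, y, z in degrees, a list of three; "grip": the finger opening in mm, from 0 to 85.4. In form: {"translation": [[dx, dy, dz], ...], "dr": [[ax, ay, az], ...], "grip": [grip, ...]}. A call has exactly 5 rows; each row shifts and turns the commanded pose from where the row before left it, along the tool's axes as they then stand; what a row does not reach is not made up. A row lasts 1/8 s, in which the tool goes at most 62.5 mm and 10.7 degrees, less where a joint would pass 70% of its speed; a pose out of reach is approached as far as the arm can. A call with a gripper value outside its range is refused whole. The fingers move at their own pace and stop on an object; the grip force is fixed at half the most. Time passes only in rows, so rows that do not move let the fingers close, or fill a call up. It gives the time, the measured TCP pose, the force and the opening at its end, in the units of the state.
- arm.read_state(): the state, without advancing time (a new reading comes with each control period).
- arm.get_image(name): name is "side" or "top" or "wrist"; returns the picture (420x560x3 uint8, red, green, blue); there is no depth.
- arm.camera_info(name): a dict with "fx", "fy", "cx", "cy" (pixels), "D" ([k1, k2, p1, p2, k3] as OpenCV has them; the pictures are not rectified), "cam_to_world" (4x4, takes a point from camera to world coordinates). Camera axes: x right, y down, z forward; pixel columns grow to the right and rows downward; lengths in mm; the calibration is good to about 2 mm. A picture is of the moment at which its call begins: read the wrist's pose just before it. camera_info takes no time and is no camera call; for the wrist camera it gives the pose at the moment of the call.
- arm.job_done(): hands the job in, once; it reports no verdict.
Trained networks look in the newest picture that a camera, given by its name, has taken for a name from the list of things; names that differ only in an ending like _2 or _b are one class to them, and where a whole thing is asked for, a point or a joint stands for the part that bears it (a point fixed in the world has none). Each returns a list of dicts, best first, with "confidence" (0 to 1); they miss things now and then, are a little off and sometimes report something else, mostly with a low value. They report only what shows in the picture. A call takes as long as a camera call.
- arm.search_frame(thing, camera): "xyz" ([x, y, z] in mm, in world coordinates, good to about 4 mm: the middle of the surface that is visible of it).
- arm.place_of(thing, camera): "xyz" ([x, y, z] in mm, in world coordinates, good to about 4 mm: a listed point, or the origin of a listed thing).
The state is a dict: "clock": time; "joints": joint angles; "joint_vel": joint speeds; "joint_efforts": joint torques, N m; "position": TCP position; "ee_rot": TCP orientation; "contact_force": force on the tool from outside, world axes, zero at the start; "wrist_torque": the same for the moment, N m; "gripper_width": finger opening in mm.
Only numpy, scipy, OpenCV 4.12 (cv2) and the standard library are available. Lean on these libraries where they do the work, as an engineer would, in place of code of your own. Each camera call takes 0.05 s, during which the arm holds its last target.

## Working session

There is one attempt and no reset: what is moved stays moved. The work goes in short steps, Python scripts to look and compute and a tool call to move; the robot and the scene stay as the last step left them, time stands still between calls to the robot, and variables do not carry over. Pictures are saved under pics/ and viewed, and the job is handed in when it is done.

Besides the shell and the picture viewer there is one more tool, called by a JSON object that holds its "name" and its "arguments". send_rows: Moves the arm, as the interface text tells. Its arguments: {"type":"object","properties":{"translation":{"type":"array"},"dr":{"type":"array"},"grip":{"type":"array"}},"required":["translation","dr","grip"]}

```bash
ls; mkdir -p pics; python3 - <<'E'
from bench import arm
import cv2
s=arm.read_state();print(s)
for c in ("top","side"):
    im=arm.get_image(c);cv2.imwrite(f"pics/{c}0.png",im[:,:,::-1])
    for t in ["sample_box","lid_top","press_near","press_far","press_left","press_right","lid_jar","weight","pestle"]:
        r=arm.place_of(t,c);print(c,t,[( [round(v) for v in q["xyz"]],round(q["confidence"],2)) for q in r[:2]])
print(arm.read_state()["clock"])
E
```

```text
pics
{'clock': 0.0, 'joints': array([-8.75370885e-01,  3.85551552e-01,  6.66023223e-03, -4.76479623e-04,
       -1.19399865e+00, -2.58606451e-01]), 'joint_vel': array([ 0.00030519,  0.0008966 ,  0.00233522, -0.00019346,  0.0001167 ,
        0.00028951]), 'joint_efforts': array([ 1.65812544e-03, -3.92289805e+01,  1.88400328e+01,  4.18612942e+00,
       -4.58051931e-03,  3.17207327e-07]), 'position': array([ 264.19150778, -565.79129548,  230.24140573]), 'ee_rot': array([-2.16591250e-01,  9.76261791e-01,  1.03163137e-03, -2.83911717e-04]), 'contact_force': array([ 0.2440591 , -0.33130999, -0.16829596]), 'wrist_torque': array([ 0.08510216, -0.05517759,  0.03879964]), 'gripper_width': 85.25924748443082}
top sample_box [([513, 76, -2], 0.87)]
top lid_top [([513, 72, 73], 0.74)]
top press_near [([456, 109, 89], 0.74), ([417, -48, 1], 0.35)]
top press_far [([574, 43, 85], 0.63)]
top press_left [([560, 156, 83], 0.93), ([513, 71, 75], 0.3)]
top press_right [([470, -8, 87], 0.7), ([423, -381, -2], 0.54)]
top lid_jar [([507, 58, 75], 0.61)]
top weight [([582, 191, 1], 0.41)]
top pestle [([415, -52, -4], 0.74)]
side sample_box [([511, 72, -2], 0.59), ([410, -49, 0], 0.37)]
side lid_top [([514, 72, 73], 0.67), ([417, -381, 0], 0.64)]
side press_near [([453, 104, 84], 0.89), ([416, -381, -1], 0.21)]
side press_far [([575, 45, 82], 0.59)]
side press_left [([555, 155, 80], 0.87)]
side press_right [([467, -6, 83], 0.76)]
side lid_jar [([512, 57, 74], 0.6)]
side weight [([513, 71, 1], 0.62), ([586, 197, 1], 0.52)]
side pestle [([510, 58, 73], 0.72), ([414, -47, 1], 0.6)]
1.0
```

View pics/top0.png

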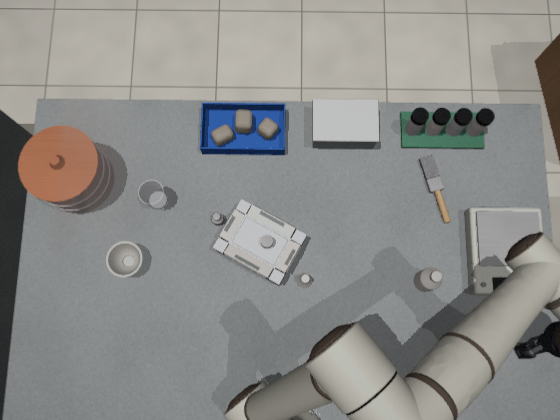

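View pics/side0.png

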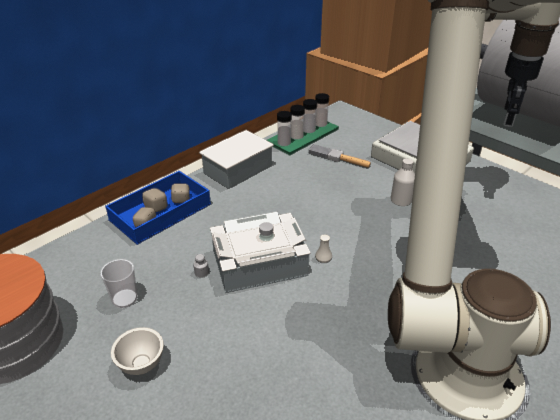

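```bash
cat > h.py <<'E'
import numpy as np,cv2
from bench import arm
def proj(P,c):
    i=arm.camera_info(c);M=np.linalg.inv(np.array(i["cam_to_world"]))
    K=np.array([[i["fx"],0,i["cx"]],[0,i["fy"],i["cy"]],[0,0,1.]])
    return cv2.projectPoints(np.asarray(P,float),cv2.Rodrigues(M[:3,:3])[0],M[:3,3],K,np.array(i["D"],float))[0].reshape(-1,2)
def box(P,cx,cy,yaw):
    P=np.asarray(P,float);c,s=np.cos(yaw),np.sin(yaw)
    return np.c_[cx+c*P[:,0]-s*P[:,1],cy+s*P[:,0]+c*P[:,1],P[:,2]]
E
python3 - <<'E'
from h import *
import math
L=np.array([557.5,155.5]);R=np.array([468.5,-7]);N=np.array([454.5,106.5]);F=np.array([574.5,44])
d=L-R;print(math.atan2(-d[0],d[1]),np.linalg.norm(d));d=F-N;print(math.atan2(d[1],d[0]),np.linalg.norm(d))
yaw=-0.495;cx,cy=513.5,73.5
for c in("top","side"):
    im=cv2.imread(f"pics/{c}0.png")
    def pl(P,col):
        q=proj(box(P,cx,cy,yaw),c);cv2.polylines(im,[np.round(q).astype(int)],True,col,1)
    pl([[46,71,74],[46,-71,74],[-46,-71,74],[-46,71,74]],(0,0,255))
    pl([[75,100,74],[75,-100,74],[-75,-100,74],[-75,100,74]],(255,0,0))
    q=proj(box([[70,0,84],[-70,0,84],[0,95,84],[0,-95,84]],cx,cy,yaw),c)
    for p in q: cv2.circle(im,tuple(int(round(v)) for v in p),2,(0,255,0),-1)
    x,y=proj([[cx,cy,74]],c)[0].astype(int)
    cr=im[max(0,y-100):y+100,max(0,x-130):x+130];cv2.imwrite(f"pics/{c}ov.png",cv2.resize(cr,None,fx=3,fy=3))
E
```

```text
-0.5010697438819789 185.27614525351072
-0.4801750296035269 135.30059127734808
```

The top view shows the box at about pixel (260,242), yawed clockwise. The weight is at (218,218), the pestle at (306,280) and the jar at (267,241). The side view agrees, with the box at (260,250).

View pics/topov.png

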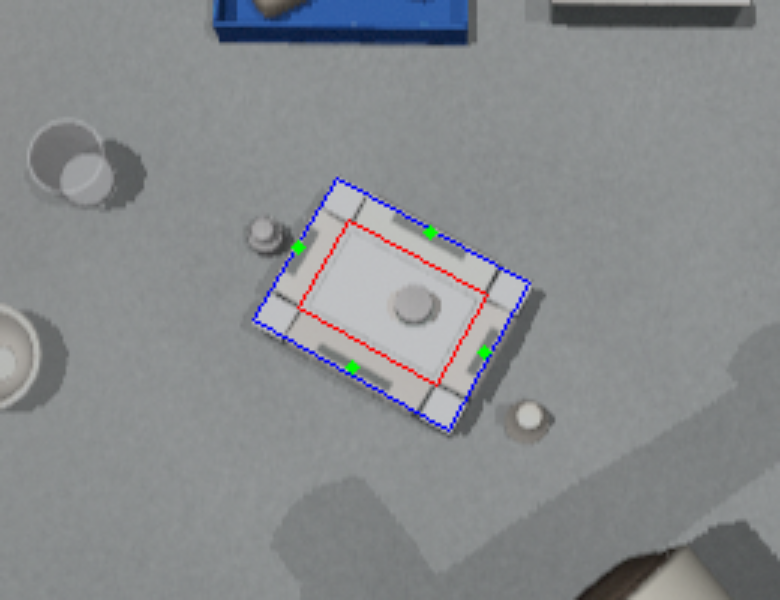

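View pics/sideov.png

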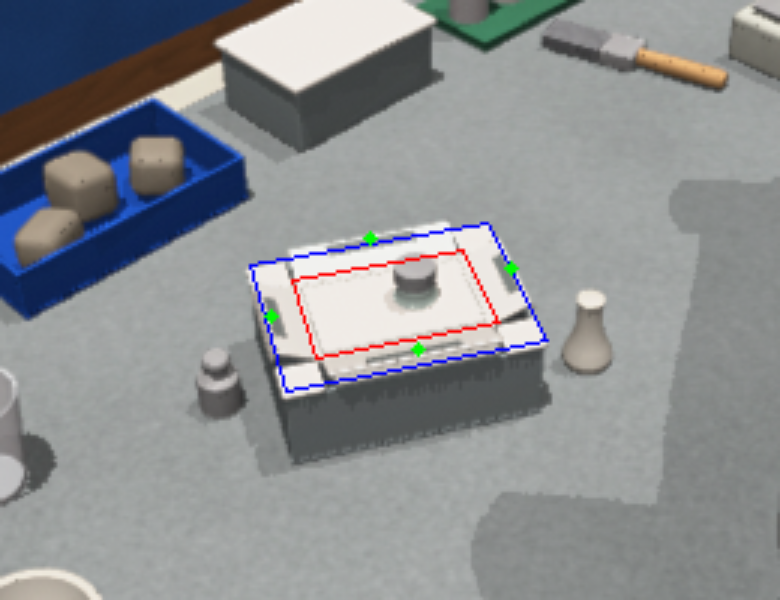

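The pose fit overlays well in both cameras: centre (513.5, 73.5), yaw -0.495. Next I close the fingers and turn the tool to the box axes, so tool x = box -y and tool y = box -x.

{"name": "send_rows", "arguments": {"translation": [[0,0,0],[0,0,0],[0,0,0],[0,0,0],[0,0,0]], "dr": [[0,0,-7.3],[0,0,-7.3],[0,0,-7.3],[0,0,-7.3],[0,0,-7.3]], "grip": [0,0,0,0,0]}}

```text
clock: 1.62
position: [264.4, -566.3, 231.3]
ee_rot: [-0.513, 0.858, 0.0, 0.0]
contact_force: [0.6, 1.5, -0.1]
gripper_width: -0.1
```

{"name": "send_rows", "arguments": {"translation": [[-35,5,0],[-40,6,0],[-40,6,0],[-40,6,0],[-40,6,0]], "dr": [[0,0,0],[0,0,0],[0,0,0],[0,0,0],[0,0,0]], "grip": [0,0,0,0,0]}}

```text
clock: 2.25
position: [332.2, -379.9, 231.5]
ee_rot: [-0.511, 0.859, -0.0, 0.0]
contact_force: [0.5, -0.5, 0.9]
gripper_width: -0.2
```

{"name": "send_rows", "arguments": {"translation": [[-40,6,0],[-40,6,0],[-40,6,0],[-40,6,0],[-40,6,0]], "dr": [[0,0,0],[0,0,0],[0,0,0],[0,0,0],[0,0,0]], "grip": [0,0,0,0,0]}}

```text
clock: 2.88
position: [401.2, -189.7, 231.7]
ee_rot: [-0.512, 0.859, -0.0, 0.0]
contact_force: [0.3, 0.1, 0.9]
gripper_width: -0.2
```

{"name": "send_rows", "arguments": {"translation": [[-40,6,0],[-40,6,0],[-40,6,0],[-40,6,0],[-30,2,0]], "dr": [[0,0,0],[0,0,0],[0,0,0],[0,0,0],[0,0,0]], "grip": [0,0,0,0,0]}}

```text
clock: 3.5
position: [469.0, -10.0, 231.6]
ee_rot: [-0.512, 0.859, -0.0, 0.0]
contact_force: [-0.2, -0.7, 0.3]
gripper_width: 0.2
```

```bash
cat >> h.py <<'E'
from scipy.spatial.transform import Rotation as R
def rel():
    s=arm.read_state();r=R.from_quat(s["ee_rot"])
    M=r.as_matrix();p=s["position"];C=np.array([513.5,73.5,0]);yaw=-.495
    b=R.from_euler('z',yaw).inv().apply(p-C)
    print("clk",round(s["clock"],2),"boxframe",b.round(1),"world",p.round(1),"xang",round(np.degrees(np.arctan2(M[1,0],M[0,0])),2),"z",M[:,2].round(3),"F",s["contact_force"].round(1),"w",round(s["gripper_width"],1))
    for n,t in dict(right=(0,-96,74),near=(-71,0,74),left=(0,96,74),far=(71,0,74)).items():
        t=R.from_euler('z',yaw).apply(t)+C; print(n,(M.T@(t-p)).round(1))
E
python3 -c "
from h import *
rel()"
```

```text
clk 3.5 boxframe [  0.5 -94.6 231.6] world [469.  -10.  231.6] xang -118.4 z [ 0.001  0.    -1.   ] F [-0.2 -0.7  0.3] w 0.2
right [  1.5   0.6 157.6]
near [-94.5  71.7 157.6]
left [-190.5    0.7  157.7]
far [-94.6 -70.3 157.7]
```

{"name": "send_rows", "arguments": {"translation": [[1,0.5,25],[0,0,35],[0,0,35],[0,0,25],[0,0,10]], "dr": [[0,0,0],[0,0,0],[0,0,0],[0,0,0],[0,0,0]], "grip": [0,0,0,0,0]}}

```text
clock: 4.12
position: [467.0, -12.4, 100.2]
ee_rot: [-0.511, 0.859, 0.0, -0.001]
contact_force: [0.0, 0.0, 0.2]
gripper_width: 0.1
```

{"name": "send_rows", "arguments": {"translation": [[0,0,6],[0,0,4],[0,0,4],[0,0,4],[0,0,3]], "dr": [[0,0,0],[0,0,0],[0,0,0],[0,0,0],[0,0,0]], "grip": [0,0,0,0,0]}}

```text
clock: 4.75
position: [467.6, -12.8, 80.9]
ee_rot: [-0.512, 0.859, -0.0, -0.0]
contact_force: [-1.3, -1.1, 1.5]
gripper_width: -0.2
```

{"name": "send_rows", "arguments": {"translation": [[-1,0,2],[0,0,2],[0,0,2],[0,0,1],[0,0,0]], "dr": [[0,0,0],[0,0,0],[0,0,0],[0,0,0],[0,0,0]], "grip": [0,0,0,0,0]}}

```text
clock: 5.38
position: [468.3, -11.1, 74.0]
ee_rot: [-0.512, 0.859, -0.0, 0.0]
contact_force: [-1.4, 0.7, 5.6]
gripper_width: -0.2
```

{"name": "send_rows", "arguments": {"translation": [[0,0,1],[0,0,0.5],[0,0,0],[0,0,0],[0,0,0]], "dr": [[0,0,0],[0,0,0],[0,0,0],[0,0,0],[0,0,0]], "grip": [0,0,0,0,0]}}

```text
clock: 6.0
position: [468.4, -11.2, 73.8]
ee_rot: [-0.512, 0.859, -0.0, 0.0]
contact_force: [-5.0, 1.3, 15.4]
gripper_width: 0.3
```

{"name": "send_rows", "arguments": {"translation": [[0,0,-5],[0,0,-10],[0,0,-20],[0,0,-25],[0,0,-10]], "dr": [[0,0,0],[0,0,0],[0,0,0],[0,0,0],[0,0,0]], "grip": [0,0,0,0,0]}}

```text
clock: 6.62
position: [468.9, -11.1, 143.3]
ee_rot: [-0.512, 0.859, -0.0, 0.001]
contact_force: [-0.9, -0.2, 0.1]
gripper_width: 0.1
```

```bash
python3 -c "
from h import *
rel()
a=arm.get_image('side');w=arm.get_image('wrist')
cr=a[170:310,170:350,::-1]
cv2.imwrite('pics/s1.png',cv2.resize(cr,None,fx=4,fy=4));cv2.imwrite('pics/w1.png',w[:,:,::-1])
"
```

```text
clk 6.62 boxframe [  1.  -95.6 143.3] world [468.9 -11.1 143.3] xang -118.46 z [ 0.003  0.001 -1.   ] F [-0.9 -0.2  0.1] w 0.1
right [ 0.5  1.1 69.3]
near [-95.3  72.3  69.3]
left [-191.5    1.4   69.6]
far [-95.6 -69.7  69.6]
```

View pics/s1.png

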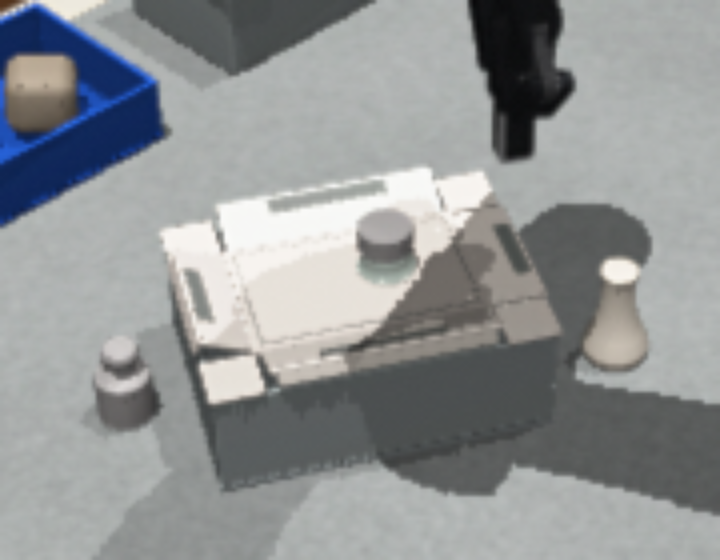

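View pics/w1.png

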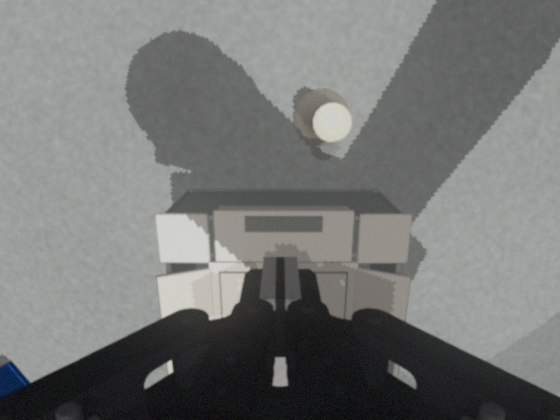

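The side view shows the right flap flush with its corners near (515,250), and the jar and pestle have not moved. The near flap is next.

{"name": "send_rows", "arguments": {"translation": [[-20,14,0],[-25,19,0],[-25,19,0],[-20,15,0],[-5,5,10]], "dr": [[0,0,0],[0,0,0],[0,0,0],[0,0,0],[0,0,0]], "grip": [0,0,0,0,0]}}

```text
clock: 7.35
position: [450.0, 107.6, 131.1]
ee_rot: [-0.512, 0.859, 0.0, 0.0]
contact_force: [0.2, 0.4, 0.1]
gripper_width: 0.4
```

{"name": "send_rows", "arguments": {"translation": [[0,0,15],[0,0,15],[0,0,8],[0,0,4],[0,0,4]], "dr": [[0,0,0],[0,0,0],[0,0,0],[0,0,0],[0,0,0]], "grip": [0,0,0,0,0]}}

```text
clock: 7.98
position: [450.1, 106.4, 86.0]
ee_rot: [-0.511, 0.859, -0.0, -0.0]
contact_force: [-6.0, 2.4, 9.1]
gripper_width: -0.4
```

```bash
python3 -c "
from h import *
rel()"
```

```text
clk 7.97 boxframe [-71.4  -1.2  86. ] world [450.1 106.4  86. ] xang -118.48 z [-0. -0. -1.] F [-6.   2.4  9.1] w -0.4
right [ 94.7 -71.6  12. ]
near [-1.2 -0.4 12. ]
left [-97.3 -71.2  11.9]
far [  -1.5 -142.4   11.9]
```

{"name": "send_rows", "arguments": {"translation": [[0,0,3],[0,0,3],[0,0,3],[0,0,2],[0,0,1]], "dr": [[0,0,0],[0,0,0],[0,0,0],[0,0,0],[0,0,0]], "grip": [0,0,0,0,0]}}

```text
clock: 8.6
position: [450.2, 106.5, 74.0]
ee_rot: [-0.512, 0.859, -0.0, -0.0]
contact_force: [-2.2, 0.1, 7.4]
gripper_width: 0.2
```

{"name": "send_rows", "arguments": {"translation": [[0,0,1],[0,0,1],[0,0,0],[0,0,0],[0,0,0]], "dr": [[0,0,0],[0,0,0],[0,0,0],[0,0,0],[0,0,0]], "grip": [0,0,0,0,0]}}

```text
clock: 9.22
position: [450.3, 106.5, 73.8]
ee_rot: [-0.512, 0.859, -0.0, 0.0]
contact_force: [-6.5, -0.6, 16.9]
gripper_width: 0.0
```

{"name": "send_rows", "arguments": {"translation": [[0,0,-5],[0,0,-10],[0,0,-20],[0,0,-25],[0,0,-10]], "dr": [[0,0,0],[0,0,0],[0,0,0],[0,0,0],[0,0,0]], "grip": [0,0,0,0,0]}}

```text
clock: 9.85
position: [450.9, 106.9, 143.3]
ee_rot: [-0.512, 0.859, -0.0, 0.001]
contact_force: [-0.3, 0.7, -0.5]
gripper_width: 0.0
```

{"name": "send_rows", "arguments": {"translation": [[-20,-14,0],[-26,-19,0],[-26,-19,0],[-20,-15,0],[-5,-4,10]], "dr": [[0,0,0],[0,0,0],[0,0,0],[0,0,0],[0,0,0]], "grip": [0,0,0,0,0]}}

```text
clock: 10.48
position: [559.9, 158.6, 131.2]
ee_rot: [-0.511, 0.859, 0.0, 0.0]
contact_force: [-0.1, -0.6, -1.3]
gripper_width: 0.2
```

```bash
python3 -c "
from h import *
rel()
a=arm.get_image('side')
cr=a[170:310,170:350,::-1]
cv2.imwrite('pics/s2.png',cv2.resize(cr,None,fx=4,fy=4))
"
```

```text
clk 10.47 boxframe [  0.4  96.9 131.2] world [559.9 158.6 131.2] xang -118.48 z [ 0.001  0.    -1.   ] F [-0.1 -0.6 -1.3] w 0.2
right [192.9   0.   57. ]
near [97.1 71.2 57.1]
left [ 0.9  0.5 57.2]
far [ 96.8 -70.8  57.1]
```

View pics/s2.png

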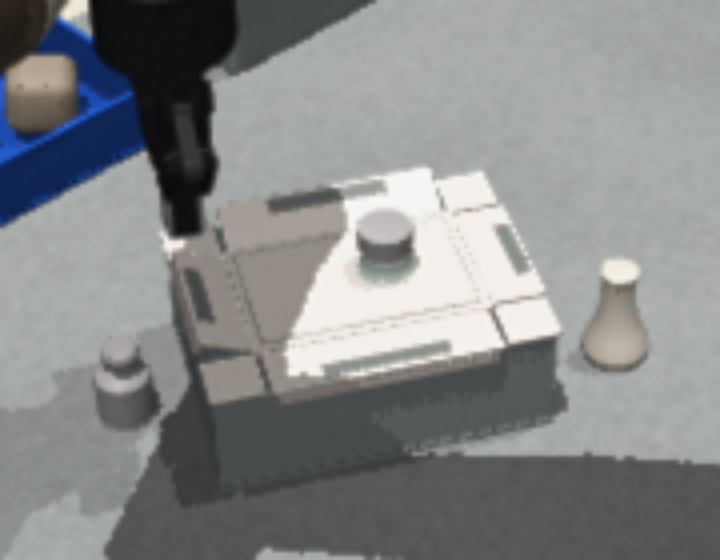

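The near flap at crop (390,360) is now flush, the right flap is still shut, and the jar and box are in place. Left flap next.

{"name": "send_rows", "arguments": {"translation": [[1,0,15],[0,0,15],[0,0,8],[0,0,4],[0,0,4]], "dr": [[0,0,0],[0,0,0],[0,0,0],[0,0,0],[0,0,0]], "grip": [0,0,0,0,0]}}

```text
clock: 11.15
position: [558.7, 157.3, 86.2]
ee_rot: [-0.512, 0.859, -0.0, 0.001]
contact_force: [-3.1, 1.4, 7.2]
gripper_width: -0.2
```

{"name": "send_rows", "arguments": {"translation": [[0,0,3],[0,0,3],[0,0,3],[0,0,2],[0,0,1]], "dr": [[0,0,0],[0,0,0],[0,0,0],[0,0,0],[0,0,0]], "grip": [0,0,0,0,0]}}

```text
clock: 11.78
position: [557.9, 156.6, 74.0]
ee_rot: [-0.512, 0.859, -0.0, -0.001]
contact_force: [-2.7, -0.6, 8.6]
gripper_width: -0.1
```

{"name": "send_rows", "arguments": {"translation": [[0,0,1],[0,0,1],[0,0,0],[0,0,0],[0,0,0]], "dr": [[0,0,0],[0,0,0],[0,0,0],[0,0,0],[0,0,0]], "grip": [0,0,0,0,0]}}

```text
clock: 12.4
position: [557.9, 156.6, 73.9]
ee_rot: [-0.512, 0.859, -0.0, -0.0]
contact_force: [-5.5, -1.0, 12.9]
gripper_width: -0.1
```

{"name": "send_rows", "arguments": {"translation": [[0,0,-5],[0,0,-10],[0,0,-20],[0,0,-25],[0,0,-10]], "dr": [[0,0,0],[0,0,0],[0,0,0],[0,0,0],[0,0,0]], "grip": [0,0,0,0,0]}}

```text
clock: 13.02
position: [559.1, 157.4, 143.4]
ee_rot: [-0.512, 0.859, -0.0, 0.001]
contact_force: [0.0, -0.4, -0.2]
gripper_width: 0.1
```

{"name": "send_rows", "arguments": {"translation": [[20,-14,0],[26,-19,0],[26,-19,0],[20,-15,0],[4,-4,10]], "dr": [[0,0,0],[0,0,0],[0,0,0],[0,0,0],[0,0,0]], "grip": [0,0,0,0,0]}}

```text
clock: 13.65
position: [575.3, 37.6, 131.7]
ee_rot: [-0.511, 0.86, -0.0, 0.0]
contact_force: [-0.6, -0.6, 0.4]
gripper_width: 0.1
```

```bash
python3 -c "
from h import *
rel()
a=arm.get_image('side')
cr=a[170:310,170:350,::-1]
cv2.imwrite('pics/s3.png',cv2.resize(cr,None,fx=4,fy=4))
"
```

```text
clk 13.65 boxframe [ 71.4  -2.2 131.7] world [575.3  37.6 131.7] xang -118.59 z [ 0.001  0.    -1.   ] F [-0.6 -0.6  0.4] w 0.1
right [94.1 71.  57.6]
near [ -1.6 142.4  57.6]
left [-97.9  71.8  57.7]
far [-2.2  0.4 57.7]
```

View pics/s3.png

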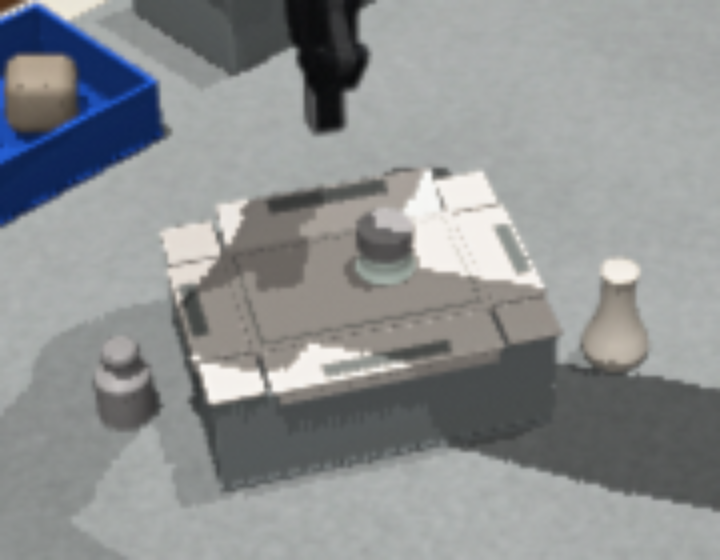

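The left flap at crop (190,310) is flush and everything else is unchanged. Last is the far flap.

{"name": "send_rows", "arguments": {"translation": [[-1.5,0,15],[0,0,15],[0,0,8],[0,0,4],[0,0,4]], "dr": [[0,0,0],[0,0,0],[0,0,0],[0,0,0],[0,0,0]], "grip": [0,0,0,0,0]}}

```text
clock: 14.32
position: [576.2, 40.3, 86.2]
ee_rot: [-0.512, 0.859, -0.0, 0.0]
contact_force: [-2.6, -1.4, 6.6]
gripper_width: -0.2
```

{"name": "send_rows", "arguments": {"translation": [[0,0,3],[0,0,3],[0,0,3],[0,0,2],[0,0,1]], "dr": [[0,0,0],[0,0,0],[0,0,0],[0,0,0],[0,0,0]], "grip": [0,0,0,0,0]}}

```text
clock: 14.95
position: [575.1, 40.2, 74.0]
ee_rot: [-0.512, 0.859, 0.0, -0.001]
contact_force: [-3.2, 0.4, 7.8]
gripper_width: 0.0
```

{"name": "send_rows", "arguments": {"translation": [[0,0,1],[0,0,1],[0,0,0],[0,0,0],[0,0,0]], "dr": [[0,0,0],[0,0,0],[0,0,0],[0,0,0],[0,0,0]], "grip": [0,0,0,0,0]}}

```text
clock: 15.58
position: [575.2, 40.2, 73.9]
ee_rot: [-0.512, 0.859, -0.0, -0.0]
contact_force: [-4.3, 1.8, 13.4]
gripper_width: 0.0
```

{"name": "send_rows", "arguments": {"translation": [[0,0,-5],[0,0,-15],[0,0,-35],[0,0,-40],[0,0,-40]], "dr": [[0,0,0],[0,0,0],[0,0,0],[0,0,0],[0,0,0]], "grip": [0,0,0,0,0]}}

```text
clock: 16.2
position: [575.7, 40.1, 208.5]
ee_rot: [-0.512, 0.859, -0.0, 0.0]
contact_force: [0.5, -0.7, -0.2]
gripper_width: 0.0
```

{"name": "send_rows", "arguments": {"translation": [[40,0,-10],[55,0,0],[55,0,0],[55,0,0],[35,0,0]], "dr": [[0,0,0],[0,0,0],[0,0,0],[0,0,0],[0,0,0]], "grip": [0,0,0,0,0]}}

```text
clock: 16.82
position: [459.9, -172.5, 217.5]
ee_rot: [-0.511, 0.86, -0.0, 0.0]
contact_force: [1.0, 0.2, -0.4]
gripper_width: 0.3
```

```bash
python3 -c "
from h import *
rel()
a=arm.get_image('side')
cv2.imwrite('pics/s4.png',cv2.resize(a[170:310,170:350,::-1],None,fx=4,fy=4))
b=arm.get_image('top');cv2.imwrite('pics/t4.png',b[:,:,::-1])
for c in('side','top'):
  for t in ['sample_box','lid_jar','press_near','press_far','press_left','press_right']:
    print(c,t,[([round(v) for v in q['xyz']],round(q['confidence'],2)) for q in arm.place_of(t,c)[:1]])
"
```

```text
clk 16.82 boxframe [  69.7 -241.9  217.5] world [ 459.9 -172.5  217.5] xang -118.55 z [ 0.001 -0.    -1.   ] F [ 1.   0.2 -0.4] w 0.3
right [-145.6   70.2  143.5]
near [-241.4  141.6  143.5]
left [-337.6   70.9  143.5]
far [-241.9   -0.4  143.6]
side sample_box [([512, 72, 0], 0.98)]
side lid_jar [([512, 57, 73], 0.54)]
side press_near [([447, 101, 77], 0.57)]
side press_far [([576, 41, 71], 0.76)]
side press_left [([557, 156, 72], 0.75)]
side press_right [([464, -11, 75], 0.72)]
top sample_box [([514, 76, 0], 0.64)]
top lid_jar [([562, 159, 73], 0.68)]
top press_near [([452, 111, 79], 0.88)]
top press_far [([579, 44, 75], 0.48)]
top press_left [([561, 160, 74], 0.84)]
top press_right []
```

View pics/s4.png

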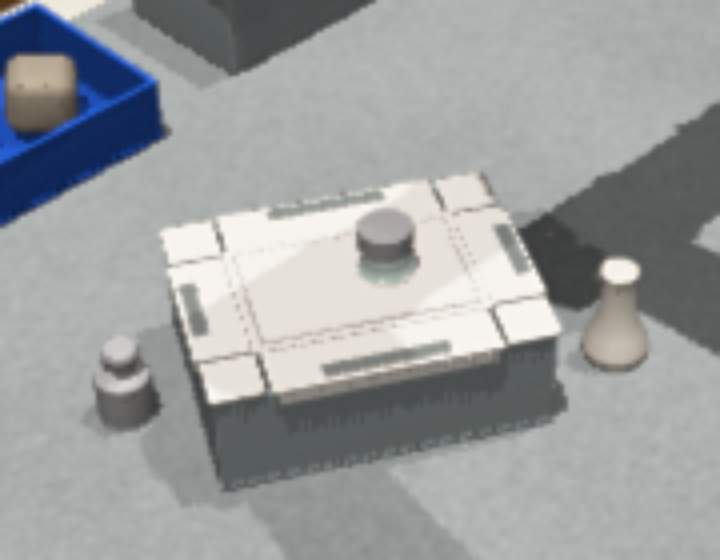

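View pics/t4.png

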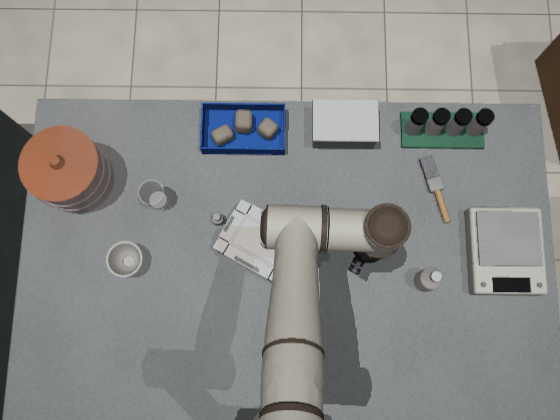

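All four look flush. The network puts the near flap a few mm higher than the others, so I'll check that against the projected shut outline.

```bash
python3 -c "
from h import *
im=cv2.resize(arm.get_image('side')[170:310,170:350,::-1],None,fx=4,fy=4)
for P,col in (([[79,67,74],[79,-67,74],[46,-67,74],[46,67,74]],(255,0,0)),([[-79,67,74],[-79,-67,74],[-46,-67,74],[-46,67,74]],(255,0,0)),([[-77.3,67,87],[-77.3,-67,87]],(0,0,255)),([[42,104,74],[-42,104,74],[-42,71,74],[42,71,74]],(255,0,0)),([[42,-104,74],[-42,-104,74],[-42,-71,74],[42,-71,74]],(255,0,0))):
    q=(proj(box(P,513.5,73.5,-.495),'side')-[170,170]+.5)*4
    cv2.polylines(im,[np.round(q).astype(int)],True,col,1)
cv2.imwrite('pics/s5.png',im)
"
```

```text
(no output)
```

View pics/s5.png

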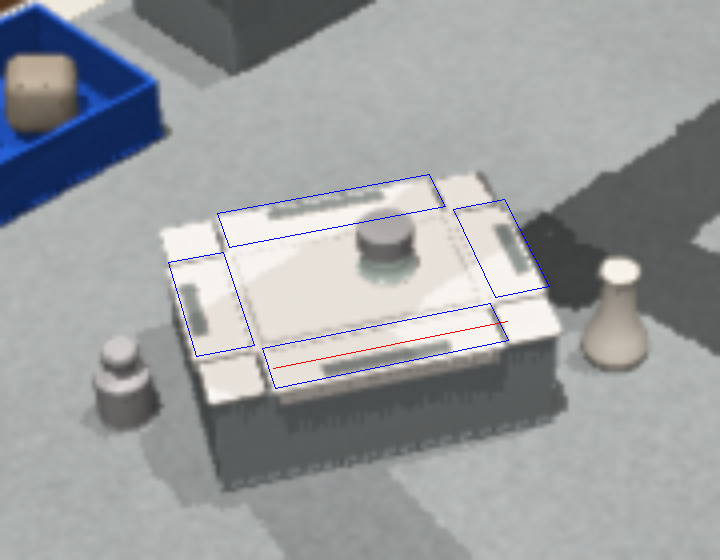

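The shut outline matches all four flaps. The near edge lies on the flush line, well away from the red "standing" line. The box corner is still at (222,490), as before, so I'm handing in.

```bash
python3 -c "
from bench import arm
print(arm.job_done())"
```

```text
the job is handed in; nothing more can be done
None
```

All four rim flaps are pressed shut, in the order right, near, left, far, and the job is handed in. I used the shut fingertips. Readings at the end of each press were about 13–17 N, with the tips at lid height (74 mm). The robot's clock was at about 17 s of the 48 s limit when the arm was clear of the box.

- **Flaps:** In the last side picture all four lie flush. The projected shut outline fits each of them to within a few pixels.
- **Box and jar:** The box corners and the jar are at the same pixels as in the picture after the first press. The network put the box within about 2 mm of its first reading in both cameras.
- **Other things:** The weight, pestle and other bench items look unmoved. I did not measure them again.

Some checks disagreed or failed:
- **Near flap height:** The network put it at 77–79 mm, against 71–75 mm for the others. The picture and outline show it flush, and the tips had reached 74 mm there.
- **Top camera:** In the last picture the arm hid part of the box. The network found no right flap there and placed the jar wrongly, on the left flap. The side camera found both in place.

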